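# Hang the parts holder on the leaning cleat board and lock it

### The arm

A 6-joint arm with a two-finger parallel gripper is mounted at the origin on the work surface; the furniture and walls round the work are solid. World frame = base frame: x ahead of the robot, y to its left, z up, the work surface at z = 0. Lengths are in m, angles in rad, forces in N, time in s.
With the tool pointing down it reaches from about 0.35 to 0.975 m from the base axis. Payload 4.9 kg.
Tool frame: the origin (TCP) lies on the front face of the gripper's body, between the roots of the fingers; the fingertips stand ctrl.tip_extent ahead of it and the grasp point (between the pads) lies 54 mm ahead of it (ctrl.tip_extent is the distance from the TCP to the fingertips, in m); z points along the fingers, y is the line along which they close (so a half turn about z gives the same grasp; the last joint's range is limited). The gripper opens to 85 mm and grips with 20 to 120 N. Pads are 22 mm wide; open, the fingers measure 114 mm over their backs; the gripper's body (76 mm by 85 mm) begins 54 mm behind the grasp point. The pads swing forward as they close: fully open they stand 13 mm farther back than shut.
Start: joints at [1.041, 0.053, 1.613, -0, 1.476, -0.119], TCP at [0.25, 0.573, 0.304] pointing down, gripper open.
Joint ranges: [-3.01, 3.01], [-1.01, 2.22], [0.06, 2.58], [-1.02, 4.17], [0.09, 2.62], [-3.14, 3.14]. Speed limits (rad/s): [2.57, 2.57, 3.14, 3.14, 3.14, 3.14].

### API

Orientations are given as a rotation vector (axis times angle).
In Python, from station import ctrl gives the robot as it stands.
- The arm moves only by the tool apply_moves, never from a script. Its argument "rows" is one flat list of numbers, 6 for each row, row after row: the shift along the tool's x, y, z normalised to -1 to 1, where 1 is 0.6 m, then the turn, a rotation vector about the tool's x, y, z normalised to -1 to 1, where 1 is 90 degrees. A call has 1 to 20 rows; each row is the pose to reach, as a shift and turn from the pose commanded when the call began, along the tool's axes at that moment; what a row does not reach only later rows make up. A row lasts 1/10 s, in which the tool goes at most 50 mm and 8.59 degrees, less where a joint would pass 70% of its speed; a pose out of reach is approached as far as the arm can. A call with a number of a shift or a turn outside -1 to 1 is refused whole. A call with a gripper value outside its range is refused whole. "grip" is the opening, from 0 (shut) to 1 (fully open), set as the call begins (left out, the last holds). The fingers move at their own pace and stop on an object; "grip_force" is the grip in N (left out, the last holds). Time passes only in rows, so rows that repeat a pose let the fingers close. It gives the time, the measured TCP pose, the force, the opening and the grip force at its end, in the units of the state.
- ctrl.get_obs(): the state, without advancing time (a new reading comes with each control period).
- ctrl.get_image(name): name is "scene" or "top" or "wrist"; returns (picture, depth): 420x560x3 uint8, blue, green, red; 420x560 float32, m along the optical axis (not along the pixel's ray), 0 where there is no reading.
- ctrl.camera_model(name): a dict with "mtx" (3x3 intrinsics, pixels), "k1" (the pictures are not rectified: a ray, as slopes to the right and down, at radius r is drawn at 1 + k1 r^2 times it, then the intrinsics apply), "R" (3x3) and "t" (3): a world point X has camera coordinates R X + t; the wrist camera has in their place "tool_from_camera" (4x4, takes a point from camera to tool coordinates, whose origin is the TCP and whose axes are the flange's). Camera axes: x right, y down, z forward; pixel columns grow to the right and rows downward; lengths in m; the calibration is good to about 2 mm. A picture is of the moment at which its call begins: read the wrist's pose just before it. camera_model takes no time and is no camera call.
- ctrl.finish_job(): hands the job in; it is judged then, once.
The state is a dict: "t": time; "q": joint angles; "dq": joint speeds; "effort": joint torques, N m; "tool_pos": TCP position; "tool_rot": TCP orientation; "contact_force": force on the tool from outside, world axes, zero at the start; "wrist_torque": the same for the moment, N m; "opening": finger opening in m; "grip_force": force on a finger pad.
Only numpy, scipy, OpenCV 4.12 (cv2) and the standard library are available. Lean on these libraries where they do the work, as an engineer would, in place of code of your own. Each camera call takes 0.05 s, during which the arm holds its last target. There are 200 camera calls.

### The job

Pick up the small parts holder, lean it back to match the tool board, hook the sloping strip on its back over the sloping lip of the cleat near the middle, and press it gently down and in until the spring catch snaps out over the strip, so that the holder hangs fully home and flat to the board. How high the cleat is clamped varies by a centimetre or so, so feel for it: set the holder in rather than dropping it, never push it with more than about 25 N, and leave the other things on the bench alone.

Things in the scene. Friction and masses are not known exactly. Their poses are not given: they have to be found in the camera images.
- holder_tab (a point): Centre of the grip tab of the loose parts holder: an upright block 24 mm wide (y), 14 mm thick (x), with 18 mm more above this point and 30 mm below it clear of the holder's back plate. 130 mm above the holder's underside. Take it with the fingers closing along y. Holder axes: z up, +x towards its back (where the strip is), y across.
- parts_holder: The same holder, grey, 0.2 to 0.4 kg, upright on the bench at the start. Origin under its tray. Tray 60 deep (x -35 to 25) x 100 wide x 36 mm high; back plate 6 mm thick (x 19 to 25), 100 mm high; tab centre at x 15, z 130 mm; an aluminium strip 100 mm long (y) sticks out 24 mm behind the back plate.
- holder_strip (a point): Point on the holder, same axes, 34 mm behind (+x) and 48 mm below holder_tab, on the strip's flat rear face (x 0, z -10 to 4 mm). The strip's lower face slopes down to the rear, 55 deg from x, through (x -14.5, z 0) to its lowest edge at (x -5, z -14) mm. Fully home, this point touches the panel and its axes are those of panel_mark.
- tool_board: Fixed tool board, 220 mm wide, on a base plate 190 x 230 x 10 mm; faces the robot (its -x). Origin under the base. The panel leans back 20 deg, top away from the robot. Home, the holder's back plate rests on a rail that stands 24 mm off the panel, 58 to 74 mm down along it from panel_mark. The cleat is a 170 mm bar above the rail, clamped in slots.
- panel_mark (a point): Point on the panel's face, mid-width, 125 mm above the bench. Axes: z up along the panel (top edge z 44 mm), +x into it, y across. The cleat is clamped H higher, H unknown, -12 to 12 mm. Its lip (5 mm thick) has its upper edge at x -18.5, z H+5.7 mm; its inner face slopes at 55 deg to x -2.5, z H-17: strip and lip slide on each other 0.57 in for 0.82 down. Home: holder_strip at x 0, z H.
- catch (a joint): Spring catch on the cleat: round steel bar 10 mm thick, 90 mm long (y), centre at z H+9.7 mm, 6 mm proud of the panel. 0 = fully out, grows as it is pushed in (m); 3 N at rest, 6 N at 4 mm. The strip's rear meets it about 8 mm above home and pushes it in about 3 mm; it snaps out over the strip in the last 1 mm. Takes about 6 to 10 N of push down and in; past home it stops hard.
- jar_2: Screw-top jar with a black lid, 51 mm across, 49 mm high; origin under its centre. To be left alone.
- side_cutters: Side cutters, 116 mm long, on the bench; to be left alone.
- coupling_nut: Long steel nut, 26 mm, on the bench; to be left alone.
- dummy_board: Green circuit board 70 x 90 mm on feet, on the bench; to be left alone.
There are look-alikes about, which are no part of the job. Leave any blue look-alike of the parts_holder alone.

How it is judged:
At the end, for the whole second after the job is handed in: The holder hangs on the cleat, released: the strip's rear face on the panel (within 2.5 mm), at the cleat's height (within 15 mm of panel_mark), within 25 mm of the middle, flat to the panel within 0.06 rad, and the spring catch out again above the strip (within 1.5 mm of fully out) (x of holder_strip in the frame of panel_mark between -0.0025 and 0.0025 m and z of holder_strip in the frame of panel_mark between -0.015 and 0.015 m and y of holder_strip in the frame of panel_mark between -0.025 and 0.025 m and angle between the z axis of holder_strip and the z axis of panel_mark, either way round below 0.06 rad and angle between the y axis of holder_strip and the y axis of panel_mark, either way round below 0.06 rad and value of joint catch below 0.0015 m); the robot touches nothing.
It fails at once if the holder is pressed or dropped on the board with too much force: contact forces of over 40 N in all (a push of some 25 N wedges that much) (contact force between parts_holder and tool_board above 40 N).
It fails at once if another thing on the bench is moved more than 20 mm (distance of any of jar_2, side_cutters, coupling_nut, dummy_board from where it was at the start of the episode above 0.02 m).
It also fails if it takes over 51 s, if anything falls off the work surface, if the arm or the gripper's body presses on something with over 40 N, if the wrist force passes 120 N, or if a joint passes its speed limit or range.

## Working session

There is one attempt and no reset: what is moved stays moved. The work goes in short steps, Python scripts to look and compute and a tool call to move; the robot and the scene stay as the last step left them, time stands still between calls to the robot, and variables do not carry over. Pictures are saved under pics/ and viewed, at most 10 in all, crops included, and the job is handed in when it is done.

Besides the shell and the picture viewer there is one more tool, called after ">>>" in YAML: its name, and indented under it one key for each argument. apply_moves: Moves the arm, as the interface text tells. Its arguments: {"type":"object","properties":{"rows":{"type":"array","items":{"type":"number"}},"grip":{"type":"number"},"grip_force":{"type":"number"}},"required":["rows"]}

```bash
mkdir -p pics
cat > h.py <<'E'
import numpy as np,cv2
from scipy.spatial.transform import Rotation as R
from station import ctrl
def cloud(name):
    o=ctrl.get_obs(); im,d=ctrl.get_image(name); m=ctrl.camera_model(name)
    K=np.array(m['mtx']); v,u=np.mgrid[:420,:560]
    p=cv2.undistortPoints(np.stack([u,v],-1).reshape(-1,1,2).astype(float),K,np.array([m['k1'],0,0,0.])).reshape(420,560,2)
    X=np.dstack([p[...,0]*d,p[...,1]*d,d])
    if 'R' in m: W=(X-np.array(m['t']))@np.array(m['R'])
    else:
        T=np.array(m['tool_from_camera']); W=X@T[:3,:3].T+T[:3,3]
        W=W@R.from_rotvec(o['tool_rot']).as_matrix().T+np.array(o['tool_pos'])
    W[d==0]=np.nan
    return im,W
E
python3 - <<'E'
from h import *
for n in ['scene','top']:
    im,W=cloud(n); cv2.imwrite(f'pics/{n}0.png',im); np.save(n+'.npy',W); np.save(n+'im.npy',im)
o=ctrl.get_obs();print(o, ctrl.tip_extent)
E
```

```text
{'t': 0.1, 'q': array([ 1.04098087e+00,  5.32770638e-02,  1.61417882e+00, -7.06944727e-06,
        1.47601517e+00, -1.18961833e-01]), 'dq': array([-0.0001823 , -0.00246084, -0.00174593,  0.00120323,  0.00268383,
       -0.00179047]), 'effort': array([ 1.10633711e-03, -3.94904208e+01, -3.71363103e+01, -6.52835524e-05,
        3.93179100e-03,  1.23104599e-05]), 'tool_pos': array([0.24937426, 0.5726128 , 0.30278116]), 'tool_rot': array([-6.40715770e-01, -3.07495697e+00,  2.79968562e-03]), 'contact_force': array([-0.1825504 ,  0.06921838,  0.1491861 ]), 'wrist_torque': array([ 0.03050676, -0.05470555, -0.00871202]), 'grip_force': 0.0, 'opening': 0.08545692920463485} 0.0726
```

View pics/scene0.png

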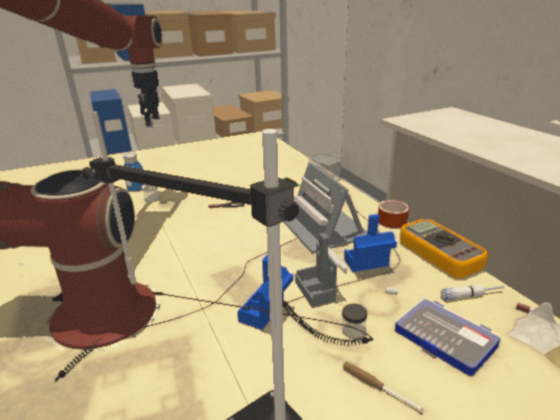

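View pics/top0.png

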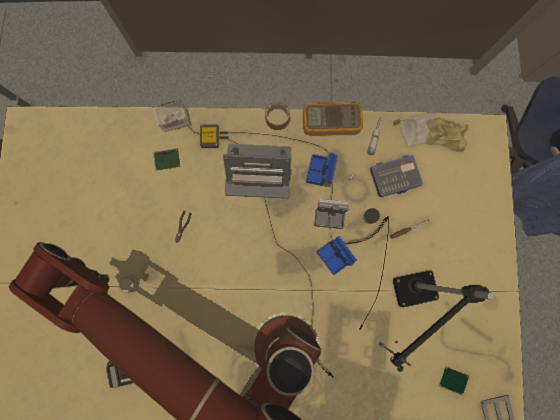

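The scene view shows the grey holder at (318,275) between two blue look-alikes, and the board at (320,205). In the top view the holder is at (331,213), the board at (258,172) and the jar at (372,215).

Run:
```python
from h import *
T=np.load('top.npy');S=np.load('scene.npy');ti=np.load('topim.npy')
print('res', T[213,331],T[170,258],T[215,372])
P=T[195:235,308:358].reshape(-1,3);C=ti[195:235,308:358].reshape(-1,3)
sat=C.max(1).astype(int)-C.min(1)
def rect(p): 
    r=cv2.minAreaRect((p[:,:2]*1000).astype(np.float32)); return np.round(r[0],1),np.round(r[1],1),round(r[2],1),len(p)
for lo,hi in [(.135,.16),(.11,.135),(.09,.11),(.07,.09),(.02,.05)]:
    m=(P[:,2]>lo)&(P[:,2]<hi)&(sat<70)
    if m.sum()>3: print('holder',lo,hi,rect(P[m]),np.round(P[m].mean(0),4))
Sv=S.reshape(-1,3);c=np.nanmean(P[(P[:,2]>.06)],0);print(c)
m0=(abs(Sv-[c[0],c[1],.0])[:,:2]<.09).all(1)
for lo,hi in [(.135,.16),(.11,.135),(.09,.11),(.07,.09)]:
    m=m0&(Sv[:,2]>lo)&(Sv[:,2]<hi)
    if m.sum()>3: print('scene',lo,hi,rect(Sv[m]),np.round(Sv[m].mean(0),4))
# board: base edge z~.01, slices
B=T[140:205,215:300].reshape(-1,3);
for lo,hi in [(.004,.02),(.03,.05),(.05,.07),(.07,.09),(.09,.11),(.11,.125),(.125,.14),(.14,.155),(.155,.17),(.17,.2)]:
    m=(B[:,2]>lo)&(B[:,2]<hi)
    if m.sum()>3: print('board',lo,hi,rect(B[m]),np.round(B[m].mean(0),4))
m=(abs(Sv[:,1]-.1)<.15)&(Sv[:,0]>.5)
big=cv2.resize(np.hstack([ti[130:250,210:390]]),None,fx=4.4,fy=4.4,interpolation=cv2.INTER_CUBIC);cv2.imwrite('pics/c1.png',big)
```

```text
res [ 0.46249373 -0.15680906  0.00362998] [0.58342116 0.10136689 0.1329643 ] [ 0.4517203  -0.29086952  0.05112262]
holder 0.135 0.16 (array([ 461.1, -149.8]), array([22.4, 12.2]), 88.3, 35) [ 0.461  -0.1495  0.1459]
holder 0.11 0.135 (array([ 457.6, -146. ]), array([23.2,  9.7]), 51.8, 12) [ 0.4589 -0.1457  0.1216]
holder 0.09 0.11 (array([ 473.2, -151.5]), array([99.8, 37.1]), 89.6, 148) [ 0.4741 -0.1495  0.0975]
holder 0.07 0.09 (array([ 475.6, -151.5]), array([99.3, 40.8]), 85.5, 119) [ 0.4852 -0.1497  0.0847]
holder 0.02 0.05 (array([ 439.9, -148.3]), array([101. ,  56.7]), 84.0, 141) [ 0.4383 -0.1476  0.0301]
[ 0.47605697 -0.1493962   0.09846226]
scene 0.135 0.16 (array([ 460.3, -153.8]), array([21.6, 15.5]), 82.8, 77) [ 0.4584 -0.1562  0.1441]
scene 0.11 0.135 (array([ 456.2, -155.3]), array([12., 26.]), 24.3, 92) [ 0.4568 -0.1582  0.1231]
scene 0.09 0.11 (array([ 506.1, -160.5]), array([100.6, 108.4]), 79.2, 224) [ 0.4777 -0.1632  0.0978]
scene 0.07 0.09 (array([ 507.3, -160.9]), array([100.1, 110. ]), 79.5, 342) [ 0.4897 -0.1628  0.082 ]
board 0.004 0.02 (array([608. , 109.2]
[... 232 characters left out ...]
.5801 0.1071 0.0643]
board 0.07 0.09 (array([612.1, 105.4]), array([218.4, 114. ]), 88.5, 518) [0.5743 0.1059 0.0764]
board 0.09 0.11 (array([621.2, 105.4]), array([220.3,  75.5]), 89.1, 165) [0.5946 0.1054 0.0996]
board 0.11 0.125 (array([619.7, 105.3]), array([218.5,  57.8]), 89.6, 209) [0.5999 0.1038 0.1168]
board 0.125 0.14 (array([613. , 104.9]), array([217. ,  63.5]), 88.0, 280) [0.6006 0.1057 0.1344]
board 0.14 0.155 (array([610.5, 106.2]), array([217.9,  55.7]), 88.7, 219) [0.6107 0.1067 0.1467]
board 0.155 0.17 (array([618.4, 104.8]), array([218.9,  16.5]), 88.6, 300) [0.6182 0.1062 0.163 ]
board 0.17 0.2 (array([616.5,  96.4]), array([118.2,   1.2]), 87.8, 4) [0.6159 0.0724 0.1703]
```

View pics/c1.png

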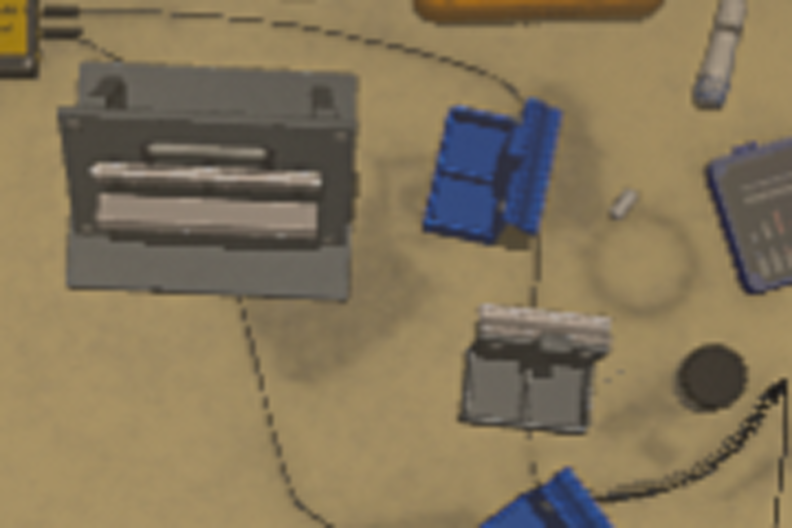

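```bash
cat >> h.py <<'E'
def delta(pos,rotm):
    """target measured TCP pose -> normalised row from present pose"""
    o=ctrl.get_obs(); A=R.from_rotvec(o['tool_rot']); p=A.inv().apply(np.array(pos)-o['tool_pos'])
    r=(A.inv()*R.from_matrix(rotm)).as_rotvec()
    print('row',np.round(p/.6,4),np.round(r/(np.pi/2),4),'mm',np.round(p*1000,1),'deg',np.round(np.degrees(r),2))
def yawR(yaw,lean=0):
    """frame of holder/panel: yaw about z, lean back"""
    return (R.from_euler('z',yaw)*R.from_euler('y',lean)).as_matrix()
def toolR(H): # tool z=-Hz, y=Hy, x=-Hx
    return np.stack([-H[:,0],H[:,1],-H[:,2]],1)
E
python3 - <<'E'
from h import *
m=ctrl.camera_model('wrist');print(np.round(m['tool_from_camera'],3),np.array(m['mtx'])[0,0])
T=np.load('top.npy');S=np.load('scene.npy')
def planefit(P,n=60):
    rng=np.random.default_rng(0);best=None
    for _ in range(500):
        a,b,c=P[rng.choice(len(P),3,0)];nn=np.cross(b-a,c-a);l=np.linalg.norm(nn)
        if l<1e-6: continue
        nn/=l
        if not .85<abs(nn[0])<.98: continue
        i=abs((P-a)@nn)<.002
        if best is None or i.sum()>best.sum(): best=i
    Q=P[best];c=Q.mean(0);nn=np.linalg.svd(Q-c)[2][2];nn*=np.sign(nn[0])
    return c,nn,len(Q),Q
for nm,W in(('top',T),('scene',S)):
    P=W.reshape(-1,3);P=P[(P[:,0]>.53)&(P[:,0]<.68)&(abs(P[:,1]-.105)<.115)&(P[:,2]>.03)&(P[:,2]<.2)]
    c,nn,k,Q=planefit(P);d=c@nn
    lean=np.degrees(np.arcsin(-nn[2]));yaw=np.degrees(np.arctan2(nn[1],nn[0]))
    print(nm,len(P),k,c,nn,'lean',lean,'yaw',yaw,'ymin/max',np.percentile(Q[:,1],[1,50,99]))
    y0=.105;print(' mark x at y0:',(d-nn[1]*y0-nn[2]*.125)/nn[0])
    H=yawR(np.radians(yaw),np.radians(20));mark=np.array([(d-nn[1]*y0-nn[2]*.125)/nn[0],y0,.125])
    L=(P-mark)@H
    M=abs(L[:,1])<.075
    for z in range(-80,48,4):
        s=M&(abs(L[:,2]*1000-z)<2)
        if s.sum()>3: print(z,np.round(np.percentile(L[s,0]*1000,[5,25,50,75,95]),1),s.sum())
P=T[195:235,308:358].reshape(-1,3)
for lo,hi in((.096,.104),(.078,.09)):
    q=P[(P[:,2]>lo)&(P[:,2]<hi)&(P[:,0]>.44)]
    print(lo,np.polyfit(q[:,1],q[:,0],1),len(q),np.percentile(q[:,1],[0,2,98,100]),np.percentile(q[:,0],[2,50,98]))
E
```

```text
[[-0.    -0.955 -0.297  0.076]
 [ 1.     0.    -0.001 -0.001]
 [ 0.001 -0.297  0.955 -0.07 ]
 [ 0.     0.     0.     1.   ]] 301.46657234806173
top 1852 808 [0.60067232 0.10210578 0.12079729] [ 0.93980022 -0.03246168 -0.34017905] lean 19.887783285901794 yaw -1.9782696068922425 ymin/max [-0.00152758  0.10139525  0.21395839]
 mark x at y0: 0.6022935448779343
-72 [-24.2 -23.9 -23.6 -22.9 -22.3] 10
-68 [-25.7 -24.9 -23.9 -23.2 -21.2] 30
-64 [-25.7 -24.9 -22.9 -19.3  -3.4] 36
-60 [-24.9 -22.  -14.2  -5.2   0.4] 124
-56 [-24.3 -18.7 -12.3  -4.4   0.9] 165
-52 [-24.7  -8.7  -1.8   0.2   2.3] 45
-48 [-2.5 -0.9 -0.2  0.8  1.9] 24
-44 [-2.3 -1.5 -0.9 -0.3  0.5] 20
-36 [-5.2 -4.2 -3.6 -3.  -2. ] 20
-32 [-7.3 -5.9 -5.1 -3.6 -1.8] 25
-28 [-8.3 -6.1 -4.9 -3.9 -3.4] 29
-24 [-8.1 -7.5 -6.7 -5.5 -4.4] 10
-16 [-4.2 -3.  -1.2 -0.3  1.1] 32
-12 [-5.1 -2.9 -0.8  0.   2.1] 46
-8 [-6.8 -2.2 -0.3  0.8  1.6] 33
-4 [-12.2  -1.6  -0.3   0.9   1.8] 37
0 [-21.2 -18.2  -2.1  -0.6   0.5] 28
4 [-23.5 -21.2 -19.4 -17.5   0.5] 61
8 [-23.5 -21.5  -4.7  -0.8   2.4] 44
12 [-6.9 -4.9 -3.   0.3  1.2] 47
16 [-6.2 -3.7 -0.9
[... 1058 characters left out ...]
 -15.2 -13.9  -4.4] 27
-4 [-19.5 -18.7 -17.9 -15.9   1.4] 37
0 [-21.9 -20.   -1.3   0.3   1.8] 74
4 [-23.2 -21.5 -19.5  -1.5   0.8] 80
8 [-7.6 -5.2 -3.6 -0.8  1.1] 39
12 [-7.5 -6.  -3.4 -0.8  1.6] 50
16 [-4.2 -1.7 -0.2  1.   2. ] 53
20 [-1.7 -0.9 -0.2  0.7  1.7] 42
24 [-2.  -0.6  0.2  1.1  2.2] 44
28 [-1.5 -0.8  0.1  0.8  3.1] 44
32 [-2.3 -1.  -0.   0.6  1.5] 43
36 [-3.  -0.9 -0.   0.8  1.9] 47
40 [-2.5 -0.7  0.3  0.9  2.2] 45
44 [-1.4  0.3  1.9  3.8  5.8] 51
0.096 [0.07612261 0.48438831] 86 [-0.20142275 -0.19893838 -0.10199267 -0.10163445] [0.4638431  0.47314066 0.48327665]
0.078 [0.07741559 0.49906803] 107 [-0.20220293 -0.20077685 -0.10365753 -0.10352417] [0.45691302 0.48947865 0.49863835]
```

Run:
```python
from h import *
delta([.462,-.150,.290],toolR(yawR(np.radians(-4.4))))
```

```text
row [-0.8059 -0.9626  0.0229] [-0.0012 -0.0003 -0.2127] mm [-483.5 -577.5   13.8] deg [ -0.1   -0.03 -19.14]
```

>>> apply_moves:
  rows: [-0.806, -0.963, 0.023, -0.001, 0, -0.213, -0.806, -0.963, 0.023, -0.001, 0, -0.213, -0.806, -0.963, 0.023, -0.001, 0, -0.213, -0.806, -0.963, 0.023, -0.001, 0, -0.213, -0.806, -0.963, 0.023, -0.001, 0, -0.213, -0.806, -0.963, 0.023, -0.001, 0, -0.213, -0.806, -0.963, 0.023, -0.001, 0, -0.213, -0.806, -0.963, 0.023, -0.001, 0, -0.213, -0.806, -0.963, 0.023, -0.001, 0, -0.213, -0.806, -0.963, 0.023, -0.001, 0, -0.213, -0.806, -0.963, 0.023, -0.001, 0, -0.213, -0.806, -0.963, 0.023, -0.001, 0, -0.213, -0.806, -0.963, 0.023, -0.001, 0, -0.213, -0.806, -0.963, 0.023, -0.001, 0, -0.213, -0.806, -0.963, 0.023, -0.001, 0, -0.213, -0.806, -0.963, 0.023, -0.001, 0, -0.213, -0.806, -0.963, 0.023, -0.001, 0, -0.213, -0.806, -0.963, 0.023, -0.001, 0, -0.213, -0.806, -0.963, 0.023, -0.001, 0, -0.213, -0.806, -0.963, 0.023, -0.001, 0, -0.213]
  grip: 1

```text
t: 2.1
tool_pos: [0.4621, -0.1486, 0.2902]
tool_rot: [0.117, 3.139, 0.002]
contact_force: [-0.5, -0.6, -0.7]
opening: 0.0854
grip_force: 0.0
```

Run:
```python
from h import *
im,W=cloud('wrist'); cv2.imwrite('pics/w1.png',im); np.save('w1.npy',W)
P=W.reshape(-1,3)
def rect(p): 
    r=cv2.minAreaRect((p[:,:2]*1000).astype(np.float32)); return np.round(r[0],1),np.round(r[1],1),round(r[2],1),len(p)
m0=(abs(P[:,0]-.46)<.06)&(abs(P[:,1]+.15)<.075)
for lo,hi in [(.142,.152),(.13,.142),(.094,.104),(.08,.09),(.03,.04)]:
    m=m0&(P[:,2]>lo)&(P[:,2]<hi)
    if m.sum()>3: print(lo,hi,rect(P[m]),np.round(np.median(P[m],0),4))
delta([.462,-.150,.184],toolR(yawR(np.radians(-4.4))))
```

```text
0.142 0.152 (array([ 459.5, -150.7]), array([23.7, 13.5]), 84.7, 575) [ 0.4585 -0.1507  0.1474]
0.13 0.142 (array([ 453.5, -150.5]), array([23.2,  2.8]), 86.1, 136) [ 0.453  -0.1506  0.136 ]
0.094 0.104 (array([ 465.4, -151.5]), array([99.4, 25.8]), 84.9, 1218) [ 0.4691 -0.151   0.0985]
0.08 0.09 (array([ 473.3, -152.2]), array([99.7, 41.5]), 84.6, 1235) [ 0.4864 -0.1521  0.0858]
0.03 0.04 (array([ 437.8, -149. ]), array([100.1,  53.7]), 85.0, 531) [ 0.4462 -0.1367  0.0356]
row [ 0.0002 -0.0023  0.1771] [0.0009 0.0005 0.0015] mm [ 1.000e-01 -1.400e+00  1.063e+02] deg [0.08 0.04 0.14]
```

View pics/w1.png

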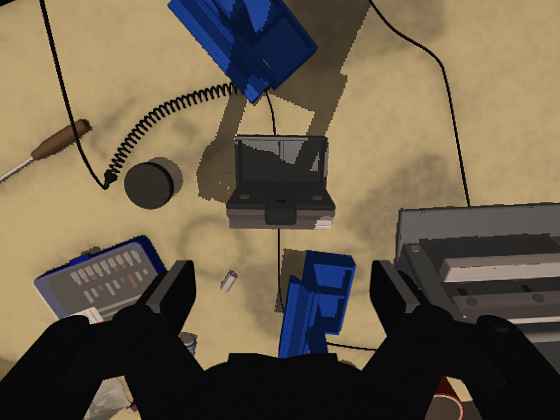

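The wrist view shows the grey holder at (281,180), clear of the blue ones at (245,45) and (318,300), with its tab at (281,210). From this I get a yaw of -5.2° and the tab at (0.4597,-0.1507).

Run:
```python
from h import *
delta([.4597,-.1507,.184],toolR(yawR(np.radians(-5.2))))
```

```text
row [ 0.004  -0.0037  0.1771] [0.0009 0.0004 0.0104] mm [  2.4  -2.2 106.3] deg [0.08 0.04 0.94]
```

>>> apply_moves:
  rows: [0.004, -0.0037, 0.03, 0.001, 0, 0.0104, 0.004, -0.0037, 0.06, 0.001, 0, 0.0104, 0.004, -0.0037, 0.09, 0.001, 0, 0.0104, 0.004, -0.0037, 0.12, 0.001, 0, 0.0104, 0.004, -0.0037, 0.15, 0.001, 0, 0.0104, 0.004, -0.0037, 0.165, 0.001, 0, 0.0104, 0.004, -0.0037, 0.177, 0.001, 0, 0.0104, 0.004, -0.0037, 0.177, 0.001, 0, 0.0104, 0.004, -0.0037, 0.177, 0.001, 0, 0.0104]

```text
t: 3.05
tool_pos: [0.4601, -0.1518, 0.1847]
tool_rot: [0.145, 3.137, -0.001]
contact_force: [-0.6, 0.2, -0.0]
opening: 0.0855
grip_force: 0.0
```

>>> apply_moves:
  rows: [0, 0, 0, 0, 0, 0, 0, 0, 0, 0, 0, 0, 0, 0, 0, 0, 0, 0, 0, 0, 0, 0, 0, 0, 0, 0, 0, 0, 0, 0, 0, 0, 0, 0, 0, 0, 0, 0, 0, 0, 0, 0, 0, 0, 0, 0, 0, 0, 0, 0, 0, 0, 0, 0, 0, 0, 0, 0, 0, 0]
  grip: 0
  grip_force: 60

```text
t: 4.05
tool_pos: [0.4598, -0.1517, 0.184]
tool_rot: [0.145, 3.138, 0.0]
contact_force: [0.3, 1.3, 1.9]
opening: 0.0234
grip_force: 60.1
```

```bash
cat >> h.py <<'E'
YAW=np.radians(-1.8); MARK=np.array([.6013,.1055,.125])
def target(x,z,y=0,mm=1e-3):
    Rp=yawR(YAW,np.radians(20)); s=MARK+Rp@np.array([x,y,z])*mm
    delta(s+Rp@np.array([-.034,0,.048+.054]),toolR(Rp))
def where():
    o=ctrl.get_obs();Rt=R.from_rotvec(o['tool_rot']).as_matrix()
    H=np.stack([-Rt[:,0],Rt[:,1],-Rt[:,2]],1); Rp=yawR(YAW,np.radians(20))
    s=np.array(o['tool_pos'])+H@np.array([.034,0,-.102])
    print('strip',np.round((s-MARK)@Rp*1000,1),'rot',np.round(np.degrees(R.from_matrix(Rp.T@H).as_rotvec()),2),'F panel',np.round(np.array(o['contact_force'])@Rp,1),'tau',np.round(o['wrist_torque'],2),'t',o['t'],'op',o['opening'])
E
python3 - <<'E'
from h import *
W=np.load('w1.npy');P=W.reshape(-1,3)
P=P[(P[:,0]>.53)&(P[:,0]<.68)&(abs(P[:,1]-.105)<.115)&(P[:,2]>.03)&(P[:,2]<.2)]
L=(P-MARK)@yawR(YAW,np.radians(20));print(len(P),L.min(0),L.max(0))
for z in range(-74,48,4):
    s=(abs(L[:,2]*1000-z)<2)
    if s.sum()>3: print(z,np.round(np.percentile(L[s,0]*1000,[5,25,50,75,95]),1),np.round(np.percentile(L[s,1]*1000,[1,99])),s.sum())
where()
target(-60,80)
E
```

```text
10443 [-0.02728407 -0.11143919 -0.10192809] [0.00795621 0.07699052 0.04217831]
-74 [-25.8 -25.2 -24.6  -2.2  -0.5] [-110.   43.] 240
-70 [-26.1 -25.4 -24.9 -23.4  -0.7] [-110.   40.] 433
-66 [-26.  -25.3 -24.8 -23.5  -0.7] [-110.   37.] 446
-62 [-25.9 -25.2 -24.4 -10.4  -0.4] [-110.   35.] 538
-58 [-24.1 -18.5 -11.   -3.7  -0.6] [-107.   42.] 1911
-54 [-2.1 -1.6 -1.1 -0.7  0.2] [-110.   40.] 415
-50 [-2.2 -1.6 -1.1 -0.7  0.1] [-110.   39.] 425
-46 [-2.2 -1.5 -1.1 -0.6  0.2] [-110.   36.] 424
-42 [-2.4 -1.6 -1.1 -0.7  0.1] [-110.   33.] 268
-38 [-6.  -5.3 -4.7 -3.4 -0.2] [-110.   27.] 337
-34 [-7.2 -5.6 -5.  -4.  -0.4] [-108.   24.] 423
-30 [-7.6 -5.9 -5.2 -4.4 -0.6] [-102.   21.] 413
-26 [-7.5 -5.7 -5.1 -4.5 -0.8] [-96.  19.] 431
-22 [-8.9 -7.9 -5.6 -4.6 -0.7] [-95.  12.] 179
-18 [-11.8 -10.8  -9.9  -8.7  -1.1] [-93.  10.] 252
-14 [-14.5 -13.5 -12.6 -11.3  -0.5] [-93.   5.] 262
-10 [-17.4 -16.4 -15.5 -14.7  -1.6] [-86.   1.] 234
-6 [-19.7 -18.8 -17.4  -1.2  -0.1] [-86.   6.] 297
-2 [-22.6 -21.2  -2.1  -0.9  -0.1] [-86.   3.] 308
2 [-23.9 -22.8 -21.5 -19.7  -0.7] [-59.  -0.] 360
6 [-20.4  -7.3  -6.6  -6.1  -5.3] [-40.  -5.] 114
10 [-8.  -7.4 -6.6 -5.9 -4.8] [-40.  -8.] 169
14 [-5.9 -4.1 -1.8 -0.8 -0. ] [-37.  -8.] 189
18 [-1.9 -1.4 -0.9 -0.5  0.2] [-33. -10.] 102
22 [-2.2 -1.6 -1.1 -0.5  0.2] [-33. -14.] 90
26 [-2.3 -1.5 -0.9 -0.5  0.2] [-32. -16.] 76
30 [-2.  -1.3 -0.8 -0.3  0.4] [-30. -19.] 58
34 [-2.  -1.3 -0.9 -0.5  0.1] [-30. -21.] 41
38 [-2.2 -1.1 -0.8 -0.5  3.8] [-110.  -25.] 25
42 [-1.2 -0.8  5.5  5.9  6.8] [-110.  -28.] 7
strip [ -78.7 -263.5  -74.4] rot [  0.62 -20.02  -3.47] F panel [-0.4  1.3  1.9] tau [ 0.28 -0.14  0.01] t 4.05 op 0.0234027967088197
row [-0.152   0.446  -0.2401] [ 0.0069  0.2225 -0.0385] mm [ -91.2  267.6 -144. ] deg [ 0.62 20.02 -3.47]
```

>>> apply_moves:
  rows: [0, 0, -0.03, 0, 0, 0, 0, 0, -0.08, 0, 0, 0, 0, 0, -0.14, 0, 0, 0, 0, 0, -0.2, 0, 0, 0, 0, 0, -0.2, 0, 0, 0, 0, 0, -0.2, 0, 0, 0, 0, 0, -0.2, 0, 0, 0, 0, 0, -0.2, 0, 0, 0]

```text
t: 4.85
tool_pos: [0.4588, -0.1514, 0.3011]
tool_rot: [-0.145, -3.134, -0.003]
contact_force: [-0.2, -0.1, -3.1]
opening: 0.0234
grip_force: 59.6
```

```bash
sed -i 's/MARK=np.array(\[.6013/MARK=np.array([.6003/' h.py; python3 -c "
from h import *
target(-60,80);where()"
```

```text
row [-0.1517  0.4455 -0.0451] [ 0.0078  0.2196 -0.0384] mm [-91.  267.3 -27. ] deg [ 0.7  19.76 -3.45]
strip [-119.2 -263.1   35.4] rot [  0.7  -19.76  -3.45] F panel [ 0.9 -0.1 -3. ] tau [-0.02 -0.   -0.01] t 4.85 op 0.023448819755719393
```

>>> apply_moves:
  rows: [-0.02, 0.05, -0.04, 0, 0.03, -0.005, -0.05, 0.12, -0.045, 0.003, 0.08, -0.015, -0.08, 0.2, -0.045, 0.005, 0.13, -0.025, -0.11, 0.28, -0.045, 0.008, 0.18, -0.038, -0.14, 0.36, -0.045, 0.008, 0.22, -0.038, -0.152, 0.41, -0.045, 0.008, 0.22, -0.038, -0.152, 0.445, -0.045, 0.008, 0.22, -0.038, -0.152, 0.445, -0.045, 0.008, 0.22, -0.038, -0.152, 0.445, -0.045, 0.008, 0.22, -0.038, -0.152, 0.445, -0.045, 0.008, 0.22, -0.038, -0.152, 0.445, -0.045, 0.008, 0.22, -0.038, -0.152, 0.445, -0.045, 0.008, 0.22, -0.038]

```text
t: 6.05
tool_pos: [0.5751, 0.1048, 0.331]
tool_rot: [-0.047, -2.796, -0.005]
contact_force: [-0.7, -0.4, -3.1]
opening: 0.0233
grip_force: 60.2
```

Run:
```python
from h import *
where()
im,W=cloud('wrist'); cv2.imwrite('pics/w2.png',im)
im2,W2=cloud('scene');
cv2.imwrite('pics/s2.png',np.vstack([cv2.resize(im2[120:260,240:440],None,fx=3,fy=3,interpolation=cv2.INTER_CUBIC)]))
# holder strip rear/back check in scene cloud, panel frame
target(-11,30)
```

```text
strip [-59.7  -1.7  83. ] rot [-0.09 -0.22 -0.15] F panel [ 0.4 -0.4 -3.1] tau [ 0.02 -0.39  0.01] t 6.05 op 0.023316666899369436
row [-0.0815  0.0023  0.0887] [-0.001   0.0025 -0.0014] mm [-48.9   1.4  53.2] deg [-0.09  0.22 -0.12]
```

View pics/s2.png

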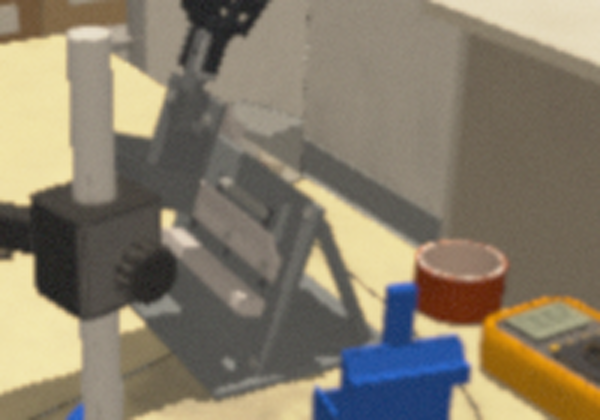

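The scene crop shows the holder leaning parallel to the panel, in front of and above the cleat (cleat at about (235,225) in the crop). Next I move in above the lip.

>>> apply_moves:
  rows: [-0.02, 0.001, 0.022, 0, 0.002, 0, -0.04, 0.002, 0.044, 0, 0.002, 0, -0.06, 0.002, 0.065, 0, 0.002, 0, -0.072, 0.002, 0.078, 0, 0.002, 0, -0.078, 0.002, 0.085, 0, 0.002, 0, -0.0815, 0.002, 0.088, 0, 0.002, 0, -0.0815, 0.002, 0.088, 0, 0.002, 0, -0.0815, 0.002, 0.088, 0, 0.002, 0]

```text
t: 6.95
tool_pos: [0.6035, 0.1059, 0.2655]
tool_rot: [-0.045, -2.794, -0.005]
contact_force: [-0.6, 0.9, -2.9]
opening: 0.0233
grip_force: 60.3
```

Run:
```python
from h import *
where();target(-11,24)
```

```text
strip [-10.9   0.3  31.2] rot [-0.1  -0.09 -0.06] F panel [ 0.4  0.9 -2.9] tau [ 0.   -0.41 -0.02] t 6.95 op 0.02330140882260063
row [-0.0001 -0.0008  0.0119] [-0.0011  0.001  -0.0007] mm [-0.  -0.5  7.1] deg [-0.1   0.09 -0.06]
```

>>> apply_moves:
  rows: [0, -0.0008, 0.003, -0.001, 0.001, -0.0007, 0, -0.0008, 0.006, -0.001, 0.001, -0.0007, 0, -0.0008, 0.009, -0.001, 0.001, -0.0007, 0, -0.0008, 0.012, -0.001, 0.001, -0.0007, 0, -0.0008, 0.014, -0.001, 0.001, -0.0007, 0, -0.0008, 0.016, -0.001, 0.001, -0.0007, 0, -0.0008, 0.0175, -0.001, 0.001, -0.0007, 0, -0.0008, 0.0175, -0.001, 0.001, -0.0007]

```text
t: 7.75
tool_pos: [0.5996, 0.1055, 0.2546]
tool_rot: [-0.044, -2.791, -0.007]
contact_force: [0.2, 0.4, -2.8]
opening: 0.0231
grip_force: 60.3
```

Run:
```python
from h import *
where()
```

```text
strip [-11.1  -0.1  19.5] rot [-0.02  0.08 -0.  ] F panel [ 1.1  0.4 -2.6] tau [-0.05 -0.37  0.02] t 7.75 op 0.02305743076230605
```

>>> apply_moves:
  rows: [0, 0, 0.0015, 0, 0, 0, 0, 0, 0.003, 0, 0, 0, 0, 0, 0.0045, 0, 0, 0, 0, 0, 0.0055, 0, 0, 0, 0, 0, 0.0055, 0, 0, 0]

```text
t: 8.25
tool_pos: [0.5985, 0.1055, 0.2516]
tool_rot: [-0.044, -2.791, -0.007]
contact_force: [0.1, 0.0, -2.3]
opening: 0.0234
grip_force: 60.3
```

```bash
python3 -c "
from h import *
where()"
```

```text
strip [-11.1  -0.1  16.3] rot [-0.02  0.08 -0.  ] F panel [ 0.8  0.  -2.1] tau [ 0.04 -0.43  0.01] t 8.25 op 0.023362603102283115
```

>>> apply_moves:
  rows: [0, 0, 0.001, 0, 0, 0, 0, 0, 0.002, 0, 0, 0, 0, 0, 0.003, 0, 0, 0, 0, 0, 0.003, 0, 0, 0, 0, 0, 0.003, 0, 0, 0]

```text
t: 8.75
tool_pos: [0.5979, 0.1055, 0.25]
tool_rot: [-0.044, -2.791, -0.007]
contact_force: [0.9, -0.1, -3.1]
opening: 0.023
grip_force: 60.3
```

```bash
python3 -c "
from h import *
where()"
```

```text
strip [-11.1  -0.1  14.6] rot [-0.02  0.07 -0.01] F panel [ 1.9 -0.1 -2.6] tau [ 0.   -0.48 -0.  ] t 8.75 op 0.023038729072430417
```

>>> apply_moves:
  rows: [0, 0, 0.001, 0, 0, 0, 0, 0, 0.002, 0, 0, 0, 0, 0, 0.002, 0, 0, 0, 0, 0, 0.002, 0, 0, 0]

```text
t: 9.15
tool_pos: [0.5977, 0.1055, 0.249]
tool_rot: [-0.044, -2.792, -0.007]
contact_force: [1.2, -0.7, -2.0]
opening: 0.0229
grip_force: 60.3
```

```bash
python3 -c "
from h import *
where()"
```

```text
strip [-10.9  -0.1  13.6] rot [-0.02  0.03 -0.  ] F panel [ 1.9 -0.7 -1.4] tau [-0.   -0.59  0.  ] t 9.15 op 0.022859662156234972
```

Light contact shows at z≈14 (H≈-1.5). Next I slide along the lip.

>>> apply_moves:
  rows: [-0.001, 0, 0.0014, 0, 0, 0, -0.002, 0, 0.0028, 0, 0, 0, -0.003, 0, 0.0042, 0, 0, 0, -0.004, 0, 0.0056, 0, 0, 0, -0.005, 0, 0.007, 0, 0, 0, -0.005, 0, 0.007, 0, 0, 0]

```text
t: 9.75
tool_pos: [0.599, 0.1055, 0.2438]
tool_rot: [-0.044, -2.791, -0.007]
contact_force: [1.6, -0.5, -2.1]
opening: 0.0234
grip_force: 60.4
```

```bash
python3 -c "
from h import *
where()"
```

```text
strip [-7.9 -0.1  9.2] rot [-0.02  0.04 -0.  ] F panel [ 2.3 -0.5 -1.4] tau [-0.09 -0.76 -0.  ] t 9.75 op 0.023424714970317895
```

>>> apply_moves:
  rows: [-0.001, 0, 0.0014, 0, 0, 0, -0.002, 0, 0.0028, 0, 0, 0, -0.003, 0, 0.0042, 0, 0, 0, -0.004, 0, 0.0056, 0, 0, 0, -0.004, 0, 0.0056, 0, 0, 0]

```text
t: 10.25
tool_pos: [0.6, 0.1055, 0.2405]
tool_rot: [-0.044, -2.791, -0.007]
contact_force: [0.3, -0.4, 3.0]
opening: 0.023
grip_force: 61.0
```

```bash
python3 -c "
from h import *
where()"
```

```text
strip [-5.8 -0.1  6.4] rot [-0.02  0.06 -0.  ] F panel [-0.7 -0.4  2.9] tau [-0.11 -0.13  0.12] t 10.25 op 0.02299600714533277
```

>>> apply_moves:
  rows: [-0.0007, 0, 0.001, 0, 0, 0, -0.0014, 0, 0.002, 0, 0, 0, -0.002, 0, 0.0029, 0, 0, 0, -0.002, 0, 0.0029, 0, 0, 0]

```text
t: 10.65
tool_pos: [0.6006, 0.1055, 0.238]
tool_rot: [-0.044, -2.791, -0.007]
contact_force: [0.5, -0.2, 3.8]
opening: 0.0233
grip_force: 61.1
```

```bash
python3 -c "
from h import *
where()"
```

```text
strip [-4.4 -0.1  4.3] rot [-0.02  0.05 -0.  ] F panel [-0.8 -0.2  3.8] tau [-0.12 -0.13  0.11] t 10.65 op 0.02329172995344157
```

>>> apply_moves:
  rows: [-0.0007, 0, 0.001, 0, 0, 0, -0.0014, 0, 0.002, 0, 0, 0, -0.002, 0, 0.0029, 0, 0, 0, -0.002, 0, 0.0029, 0, 0, 0]

```text
t: 11.05
tool_pos: [0.6012, 0.1054, 0.2357]
tool_rot: [-0.044, -2.792, -0.007]
contact_force: [0.3, -1.0, 3.2]
opening: 0.0231
grip_force: 61.1
```

```bash
python3 -c "
from h import *
where()"
```

```text
strip [-3.1 -0.1  2.3] rot [-0.02  0.03  0.  ] F panel [-0.8 -1.   3.1] tau [-0.13 -0.25  0.14] t 11.05 op 0.02310700250923195
```

>>> apply_moves:
  rows: [-0.0007, 0, 0.001, 0, 0, 0, -0.0014, 0, 0.002, 0, 0, 0, -0.002, 0, 0.0029, 0, 0, 0, -0.002, 0, 0.0029, 0, 0, 0]

```text
t: 11.45
tool_pos: [0.6018, 0.1054, 0.2335]
tool_rot: [-0.044, -2.792, -0.007]
contact_force: [3.5, -0.1, 1.8]
opening: 0.0231
grip_force: 61.0
```

```bash
python3 -c "
from h import *
where()"
```

```text
strip [-1.8 -0.1  0.4] rot [-0.02  0.03 -0.01] F panel [2.7 0.1 2.9] tau [-0.09 -0.58  0.2 ] t 11.45 op 0.0231345344894259
```

>>> apply_moves:
  rows: [-0.0006, 0, 0.0008, 0, 0, 0, -0.001, 0, 0.0014, 0, 0, 0, -0.0014, 0, 0.002, 0, 0, 0, -0.0014, 0, 0.002, 0, 0, 0]

```text
t: 11.85
tool_pos: [0.6022, 0.1054, 0.2324]
tool_rot: [-0.044, -2.792, -0.007]
contact_force: [2.8, 0.2, 2.2]
opening: 0.0232
grip_force: 61.0
```

```bash
python3 -c "
from h import *
where()"
```

```text
strip [-1.1 -0.1 -0.5] rot [-0.02  0.03 -0.01] F panel [1.9 0.3 3. ] tau [-0.23 -0.74  0.12] t 11.85 op 0.023246107330246468
```

>>> apply_moves:
  rows: [-0.0005, 0, 0.0007, 0, 0, 0, -0.001, 0, 0.0014, 0, 0, 0, -0.001, 0, 0.0014, 0, 0, 0, -0.001, 0, 0.0014, 0, 0, 0]

```text
t: 12.25
tool_pos: [0.6024, 0.1054, 0.2321]
tool_rot: [-0.044, -2.791, -0.007]
contact_force: [3.3, 0.0, 4.8]
opening: 0.0233
grip_force: 61.4
```

```bash
python3 -c "
from h import *
where()"
```

```text
strip [-0.8 -0.1 -0.7] rot [-0.02  0.05 -0.01] F panel [1.4 0.1 5.6] tau [-0.28 -0.29  0.11] t 12.25 op 0.023314215832105425
```

>>> apply_moves:
  rows: [-0.0005, 0, 0.0007, 0, 0, 0, -0.001, 0, 0.0014, 0, 0, 0, -0.001, 0, 0.0014, 0, 0, 0, -0.001, 0, 0.0014, 0, 0, 0]

```text
t: 12.65
tool_pos: [0.6025, 0.1054, 0.232]
tool_rot: [-0.044, -2.791, -0.007]
contact_force: [0.6, 0.6, 8.7]
opening: 0.0231
grip_force: 61.7
```

```bash
python3 -c "
from h import *
where()"
```

```text
strip [-0.7 -0.1 -0.7] rot [-0.02  0.09 -0.01] F panel [-2.5  0.6  8.4] tau [-0.35  0.18  0.11] t 12.65 op 0.023073183258012487
```

>>> apply_moves:
  rows: [-0.0004, 0, 0.0006, 0, 0, 0, -0.0008, 0, 0.0012, 0, 0, 0, -0.0008, 0, 0.0012, 0, 0, 0, -0.0008, 0, 0.0012, 0, 0, 0]

```text
t: 13.05
tool_pos: [0.6025, 0.1054, 0.232]
tool_rot: [-0.044, -2.79, -0.007]
contact_force: [-1.7, 0.2, 11.7]
opening: 0.0237
grip_force: 62.1
```

```bash
python3 -c "
from h import *
where()
im,W=cloud('wrist'); cv2.imwrite('pics/w3.png',im)"
```

```text
strip [-0.8 -0.1 -0.8] rot [-0.03  0.14  0.  ] F panel [-5.6  0.2 10.4] tau [-0.36  0.56  0.16] t 13.05 op 0.02369363338683492
```

View pics/w3.png

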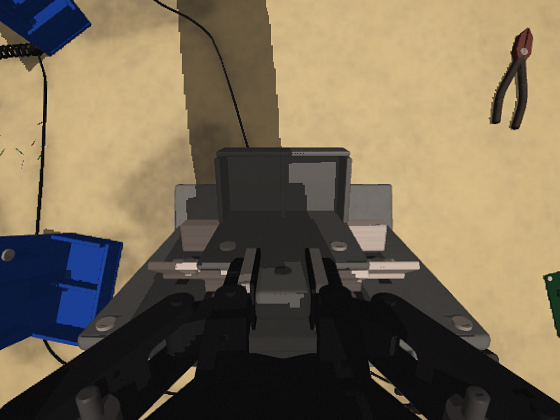

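The wrist view shows the holder seated square on the board, with its tray at (283,185). I'll relax the push and then tug gently to test the catch.

>>> apply_moves:
  rows: [0.0006, 0, -0.0008, 0, 0, 0, 0.0012, 0, -0.0017, 0, 0, 0, 0.0018, 0, -0.0025, 0, 0, 0, 0.0018, 0, -0.0025, 0, 0, 0, 0.0018, 0, -0.0025, 0, 0, 0]

```text
t: 13.6
tool_pos: [0.6024, 0.1054, 0.232]
tool_rot: [-0.044, -2.791, -0.007]
contact_force: [3.6, 0.1, 5.1]
opening: 0.0231
grip_force: 61.5
```

```bash
python3 -c "
from h import *
where()"
```

```text
strip [-0.7 -0.1 -0.8] rot [-0.02  0.04 -0.01] F panel [1.6 0.2 6.1] tau [-0.35 -0.24  0.18] t 13.6 op 0.023135905529155842
```

>>> apply_moves:
  rows: [0.0006, 0, -0.0008, 0, 0, 0, 0.0009, 0, -0.0012, 0, 0, 0, 0.0009, 0, -0.0012, 0, 0, 0, 0.0009, 0, -0.0012, 0, 0, 0]

```text
t: 14.0
tool_pos: [0.6023, 0.1054, 0.2321]
tool_rot: [-0.044, -2.792, -0.007]
contact_force: [4.3, -0.3, 2.2]
opening: 0.0232
grip_force: 61.2
```

```bash
python3 -c "
from h import *
where()"
```

```text
strip [-0.8 -0.1 -0.7] rot [-0.01 -0.   -0.01] F panel [ 3.3 -0.1  3.6] tau [-0.26 -0.68  0.2 ] t 14.0 op 0.023150833040491668
```

>>> apply_moves:
  rows: [0.001, 0, -0.0014, 0, 0, 0, 0.002, 0, -0.0028, 0, 0, 0, 0.0025, 0, -0.0036, 0, 0, 0, 0.0025, 0, -0.0036, 0, 0, 0]

```text
t: 14.4
tool_pos: [0.602, 0.1053, 0.2323]
tool_rot: [-0.044, -2.794, -0.008]
contact_force: [10.5, -0.5, -5.7]
opening: 0.0231
grip_force: 60.2
```

```bash
python3 -c "
from h import *
where()"
```

```text
strip [-0.9 -0.2 -0.5] rot [ 0.   -0.1  -0.01] F panel [11.9 -0.1 -1.8] tau [-0.12 -1.86  0.16] t 14.4 op 0.023086024801973727
```

The holder is latched: a 2.6 mm tug moved it only about 0.2 mm. I'll relax and release.

>>> apply_moves:
  rows: [-0.001, 0, 0.0012, 0, 0, 0, -0.002, 0, 0.0025, 0, 0, 0, -0.003, 0, 0.003, 0, 0, 0, -0.003, 0, 0.003, 0, 0, 0]

```text
t: 14.8
tool_pos: [0.6024, 0.1053, 0.2322]
tool_rot: [-0.044, -2.791, -0.007]
contact_force: [3.4, -0.8, 2.1]
opening: 0.0227
grip_force: 61.1
```

>>> apply_moves:
  rows: [0, 0, 0, 0, 0, 0, 0, 0, 0, 0, 0, 0, 0, 0, 0, 0, 0, 0, 0, 0, 0, 0, 0, 0, 0, 0, 0, 0, 0, 0, 0, 0, 0, 0, 0, 0, 0, 0, 0, 0, 0, 0, 0, 0, 0, 0, 0, 0]
  grip: 0.8

```text
t: 15.6
tool_pos: [0.6024, 0.1054, 0.2325]
tool_rot: [-0.044, -2.791, -0.007]
contact_force: [-0.0, -0.6, -1.0]
opening: 0.0683
grip_force: 0.0
```

>>> apply_moves:
  rows: [0, 0, -0.02, 0, 0, 0, 0, 0, -0.05, 0, 0, 0, 0, 0, -0.1, 0, 0, 0, 0, 0, -0.15, 0, 0, 0, 0.05, 0, -0.2, 0, 0, 0, 0.1, 0, -0.22, 0, 0, 0, 0.15, 0, -0.22, 0, 0, 0, 0.15, 0, -0.22, 0, 0, 0, 0.15, 0, -0.22, 0, 0, 0]

```text
t: 16.5
tool_pos: [0.5635, 0.1067, 0.3893]
tool_rot: [-0.044, -2.795, -0.008]
contact_force: [0.4, 1.0, 0.1]
opening: 0.0683
grip_force: 0.0
```

Run:
```python
from h import *
print(ctrl.get_obs()['t'])
im,W=cloud('wrist'); cv2.imwrite('pics/w4.png',im)
P=W.reshape(-1,3);L=(P-MARK)@yawR(YAW,np.radians(20))*1000
M=(abs(L[:,1])<45)&(L[:,0]>-120)&(L[:,0]<15)
for z in [-40]+list(range(-6,44,3)):
    s=M&(abs(L[:,2]-z)<1.5)
    if s.sum()>3: print(z,np.round(np.percentile(L[s,0],[5,25,50,75,95]),1),s.sum())
s=(abs(L[:,1])<70)&(L[:,2]>9)&(L[:,2]<22)&(L[:,0]<-20)&(L[:,0]>-34); print('plate top',np.round(L[s].min(0)),np.round(L[s].max(0)),s.sum())
```

```text
16.5
-40 [-30.8 -30.6 -30.4 -30.2 -29.6] 57
-6 [-41.6 -40.7 -30.8 -30.1 -29.8] 94
-3 [-41.6 -40.4 -30.8 -30.3 -29.8] 100
0 [-41.2 -32.6 -30.8 -30.3 -29.7] 112
3 [-41.  -29.8  -8.5  -6.   -4. ] 386
6 [-41.6 -30.6 -30.2 -13.4  -5.2] 150
9 [-41.3 -30.6 -29.7  -6.2  -5.1] 185
12 [-41.  -30.   -5.5  -3.5  -0.8] 333
15 [-39.7 -27.4 -21.7  -2.5   0.1] 595
18 [-41.  -28.8 -26.6 -10.9   0.4] 339
21 [-41.5  -0.8  -0.3   0.2   0.8] 124
24 [-41.5  -0.8  -0.1   0.3   0.6] 128
27 [-41.3  -0.9  -0.1   0.3   0.8] 179
30 [-41.6  -0.6  -0.2   0.1   0.7] 155
33 [-41.4  -1.4  -0.4   0.1   0.8] 177
36 [-41.6  -1.5  -0.9  -0.3   0.4] 155
39 [-41.4  -1.7  -1.   -0.6  -0.2] 199
42 [-39.3  -0.2   1.5   4.6   7.8] 567
plate top [-31. -51.   9.] [-20.  49.  19.] 771
```

View pics/w4.png

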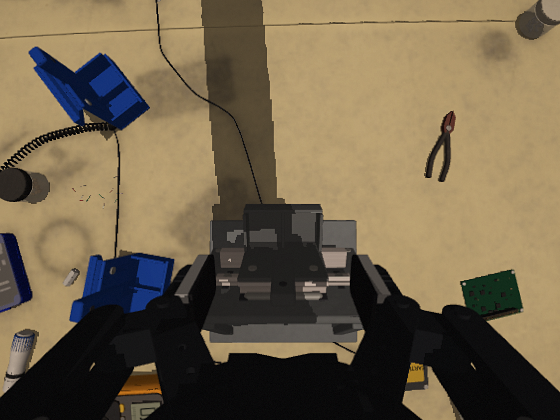

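The wrist view shows the holder hanging square on the board, with its tray at (284,230). The plate is 30 mm off the panel as it should be, and the catch is about 6 mm proud, so it is fully out. I'm handing in.

```bash
python3 -c "
from h import *
print(ctrl.finish_job())"
```

```text
the job is handed in; nothing more can be done
None
```

I handed in the job at about 16.5 s with the holder hung on the cleat and the gripper clear; it read as flat and fully home, with the catch out. It held against a 2.6 mm tug, my highest reading was about 17 N of push, and the verdict was not shown.

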